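Index the long solenoid valve to the tray and sweep it out

ROBOT

A 7-joint arm with a two-finger parallel gripper is mounted at the origin on a cart in front of the work surface, level with it; the furniture and walls round the work are solid. World frame = base frame: x ahead of the robot, y to its left, z up, the work surface at z = 0. Lengths are in m, angles in rad, forces in N, time in s.
With the tool pointing down it reaches from about 0.425 to 0.925 m from the base axis. Payload 6.8 kg.
Tool frame: the origin (TCP) lies between the finger pads; the fingertips stand 22 mm ahead of it and the grasp point (between the pads) lies 3 mm ahead of it; z points along the fingers, y is the line along which they close (so a half turn about z gives the same grasp; the last joint's range is limited). The gripper opens to 85 mm and grips with 20 to 120 N. Pads are 22 mm wide; open, the fingers measure 114 mm over their backs; the gripper's body (76 mm by 85 mm) begins 54 mm behind the grasp point. The pads swing forward as they close: fully open they stand 13 mm farther back than shut.
Start: joints at [-1.35, 0.477, 0.022, 1.555, -0.011, 1.109, -0.083], TCP at [0.218, 0.639, 0.229] pointing down, gripper open.
Joint ranges: [-2.96, 2.96], [-0.34, 2.1], [-1.41, 1.46], [0.24, 2.44], [-1.37, 4.51], [0.17, 1.92], [-2.96, 2.96]. Speed limits (rad/s): [2.39, 2.39, 3.14, 3.14, 3.14, 3.14, 3.14].

INTERFACE

Orientations are given as a unit quaternion [w, x, y, z].
In Python, from station import bot gives the robot as it stands.
- The arm moves only by the tool servo_tool, never from a script. Its argument "motion" is a list that holds one entry, the list of rows, each a list of 5 numbers: the opening, from 0 (shut) to 1 (fully open), then the shift along the world's x, y, z each as a share of 0.04 m, from -1 to 1, then the turn about the world's z as a share of 0.12 rad, from -1 to 1. A call has 1 to 20 rows; each row shifts and turns the commanded pose from where the row before left it; what a row does not reach is not made up. A row lasts 1/10 s, in which the tool goes at most 50 mm and 8.59 degrees, less where a joint would pass 70% of its speed; a pose out of reach is approached as far as the arm can. A call with a number of a shift or a turn outside -1 to 1 is refused whole. A call with a gripper value outside its range is refused whole. The fingers move at their own pace and stop on an object; "newtons" is the grip in N (left out, the last holds). Time passes only in rows, so rows that do not move let the fingers close. It gives the time, the measured TCP pose, the force, the opening and the grip force at its end, in the units of the state.
- bot.get_obs(): the state, without advancing time (a new reading comes with each control period).
- bot.read_camera(name): name is "side" or "top"; returns (picture, depth): 400x640x3 uint8, red, green, blue; 400x640 float32, m along the optical axis (not along the pixel's ray), 0 where there is no reading.
- bot.get_calibration(name): a dict with "fovy" (degrees; the focal length in pixels is half the picture's height over the tangent of half this angle, whatever the lens; pixels are square), "cx", "cy" (the principal point, pixels), "view" (4x4, takes a point from world to camera coordinates). Camera axes: x right, y down, z forward; pixel columns grow to the right and rows downward; lengths in m; the calibration is good to about 2 mm. A picture is of the moment at which its call begins. get_calibration takes no time and is no camera call.
- bot.hand_in(): hands the job in; it is judged then, once.
The state is a dict: "t": time; "q": joint angles; "joint_vel": joint speeds; "joint_torque": joint torques, N m; "eef_pos": TCP position; "tool_rot": TCP orientation; "contact_force": force on the tool from outside, world axes, zero at the start; "torque": the same for the moment, N m; "gripper_width": opening from 0.0 (shut) to 1.0 (fully open); "grasp_force": force on a finger pad.
Only numpy, scipy, OpenCV 4.12 (cv2) and the standard library are available. Lean on these libraries where they do the work, as an engineer would, in place of code of your own. Each camera call takes 0.05 s, during which the arm holds its last target. There are 200 camera calls.

TASK

Three solenoid valves lie on the indexing turntable: one is the long type with a nose sticking out of its body, two are the short type without it. Push the turntable round by its upright posts until the long valve's bay clicks into place facing the tray, then slide that valve off the turntable, without lifting it, until it lies wholly in the tray. Do not touch the short valves; they stay in their bays, and the turntable is left clicked in, with an empty bay facing the tray.

Things in the scene. Friction and masses are not known exactly. Their poses are not given: they have to be found in the camera images.
- index_base: Grey round housing of the indexing turntable, fixed to the bench. Origin on the turning axis at bench level, z up; the tray lies in its -y direction. 336 mm diameter. A 6 mm thick guard ring (inner radius 159 mm, top 62 mm above the bench) surrounds the turntable except for an opening 33 degrees either side of -y, facing the tray.
- tray (a point): Middle of the steel tray's floor, 34 mm above the bench (6.5 mm step down from the turntable). Inside it is 164 mm wide and runs in the housing's -y from the turntable's rim (155 mm from the axis) to the end wall (310 mm). Side and end walls 4 mm thick, top 60 mm above the bench; side walls begin 148 mm from the axis.
- turn_centre (a point): Centre of the turntable's upper surface, 40.5 mm above the bench; turns with it. Disc radius 155 mm, clear within 68 mm of the centre (but for a 2 mm high screw cap). Four radial dividers, 5 mm thick, 68 to 140 mm radius, top 70 mm above the bench, end at the posts and part it into four bays, centred 100 mm out at the housing's -y, +x, +y, -x when the joint reads 0.
- platter (a joint): Turntable angle, rad, counter-clockwise from above; 0 at the start, with the empty bay facing the tray. A detent clicks at each quarter turn: 0, +-1.571, +-3.142 (stops at +-3.5). Let go within 0.6 rad of a click, it runs into it by itself in about 1 s. About 0.3 N m (2 to 3 N at a post) takes it out of a click.
- post_0 (a point): Top centre of a turning post of the turntable: 14 mm thick steel with an 18 mm black rubber cap on its upper 24 mm; top 120 mm above the bench, 140 mm from the turning axis, at 45 degrees counter-clockwise from the housing's +x when the joint reads 0.
- post_1 (a point): Top centre of a turning post of the turntable: 14 mm thick steel with an 18 mm black rubber cap on its upper 24 mm; top 120 mm above the bench, 140 mm from the turning axis, at 135 degrees counter-clockwise from the housing's +x when the joint reads 0.
- post_2 (a point): Top centre of a turning post of the turntable: 14 mm thick steel with an 18 mm black rubber cap on its upper 24 mm; top 120 mm above the bench, 140 mm from the turning axis, at 225 degrees counter-clockwise from the housing's +x when the joint reads 0.
- post_3 (a point): Top centre of a turning post of the turntable: 14 mm thick steel with an 18 mm black rubber cap on its upper 24 mm; top 120 mm above the bench, 140 mm from the turning axis, at 315 degrees counter-clockwise from the housing's +x when the joint reads 0.
- long_valve: The long solenoid valve: dark coil body with a pale stepped nose, 63 x 50 x 34 mm, 0.06 to 0.12 kg, lying in one of the three bays other than the empty one, at any yaw. Origin under its middle, on its underside; nose in its -x direction. Solid part 63 mm along x and 28 mm along y; thin ears reach +-25 mm in y.
- short_valve_1: A short solenoid valve: the same coil body without the nose, 44 x 50 x 34 mm, lying in another bay at any yaw. Origin under its middle, on its underside.
- short_valve_2: The other short solenoid valve, same as the first, in the remaining bay.
Mind the look-alikes: they are no part of the job. Leave any black or orange look-alike of the short_valve_2 alone.

How it is judged:
By the outcome, as a careful person would: the job done as asked, in the order asked, and still so for the second after the job is handed in, with the robot touching nothing.
It also fails if it takes over 67 s, if anything falls off the work surface, if the arm or the gripper's body presses on something with over 40 N, if the wrist force passes 120 N, or if a joint passes its speed limit or range.

## Working session

There is one attempt and no reset: what is moved stays moved. The work goes in short steps, Python scripts to look and compute and a tool call to move; the robot and the scene stay as the last step left them, time stands still between calls to the robot, and variables do not carry over. Pictures are saved under pics/ and viewed, at most 10 in all, crops included, and the job is handed in when it is done.

Besides the shell and the picture viewer there is one more tool, called after "Call:" by a JSON object that holds its "op" and its "data", one argument or row to a line. servo_tool: Moves the arm, as the interface text tells. Shift numbers are shares of 0.04 m and turn numbers shares of 0.12 rad, none past 1 either way. Its arguments: {"type":"object","properties":{"motion":{"type":"array"},"newtons":{"type":"number"}},"required":["motion"]}

```bash
mkdir -p pics; cat > h.py <<'E'
import numpy as np, cv2
from station import bot
def cam(n):
    c=bot.get_calibration(n); V=np.array(c["view"]); f=200/np.tan(np.radians(c["fovy"])/2)
    return f,c["cx"],c["cy"],V
def ray(n,u,v):
    f,cx,cy,V=cam(n); d=V[:3,:3].T@np.array([(u-cx)/f,(v-cy)/f,1]); return -V[:3,:3].T@V[:3,3],d
def onz(n,u,v,z):
    o,d=ray(n,u,v); return o+d*(z-o[2])/d[2]
def proj(n,p):
    f,cx,cy,V=cam(n); q=V[:3,:3]@np.array(p)+V[:3,3]; return f*q[0]/q[2]+cx,f*q[1]/q[2]+cy
def cloud(n,D):
    f,cx,cy,V=cam(n); v,u=np.mgrid[:400,:640]; P=np.stack([(u-cx)/f*D,(v-cy)/f*D,D],-1)
    return (P-V[:3,3])@V[:3,:3]
E
python3 - <<'E'
from h import *
for n in("top","side"):
    I,D=bot.read_camera(n); cv2.imwrite(f"pics/{n}0.png",I[:,:,::-1]); np.save(f"{n}0.npy",D); print(n,cam(n),(D==0).mean())
o=bot.get_obs();print(o)
E
```

```text
top (np.float64(411.52417830669316), 317.1830953158991, 199.12644868061648, array([[ 0.02459434, -0.99920804,  0.03127942,  0.02702819],
       [-0.98079913, -0.03017269, -0.19267243,  0.56161059],
       [ 0.19346363, -0.02594017, -0.98076446,  0.95612142],
       [ 0.        ,  0.        ,  0.        ,  1.        ]])) 0.00391796875
side (np.float64(387.04498691002254), 322.645699765246, 203.94693391817688, array([[ 0.85530137, -0.51806474,  0.0082759 , -0.45629493],
       [-0.22609642, -0.38755133, -0.89369143,  0.22843555],
       [ 0.46619735,  0.76250435, -0.44860577,  0.65206007],
       [ 0.        ,  0.        ,  0.        ,  1.        ]])) 0.0038046875
{'t': 0.1, 'q': array([-1.35008628,  0.47774799,  0.02234186,  1.55630789, -0.0115006 ,
        1.10932788, -0.08312769]), 'joint_vel': array([ 0.00049604, -0.00203594,  0.00011729, -0.00259327, -0.00057614,
        0.00020191,  0.00062648]), 'joint_torque': array([ 4.76533853e-03, -5.97760642e+01,  1.61404006e+00, -2.81955904e+01,
        1.28719892e-02,  5.13788138e-03,  2.82127695e-05]), 'eef_pos': array([0.2178079 , 0.63833677, 0.22762132]), 'tool_rot': array([-7.61679379e-05,  1.63668690e-01,  9.86515012e-01, -8.27976491e-04]), 'contact_force': array([0.91353061, 0.48528915, 0.3234856 ]), 'torque': array([0.02209305, 0.02453925, 0.03745973]), 'grasp_force': 0.0, 'gripper_width': 1.0023483361158811}
```

View pics/top0.png

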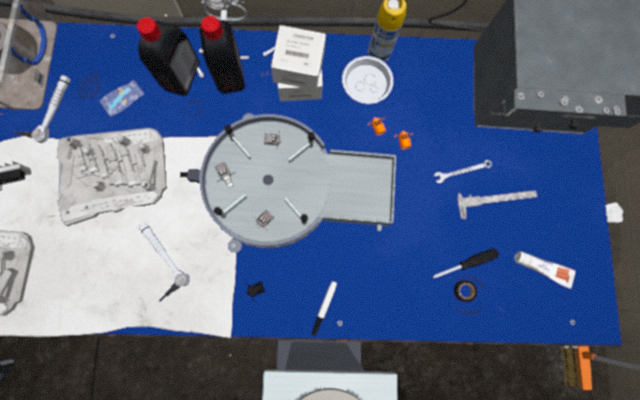

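View pics/side0.png

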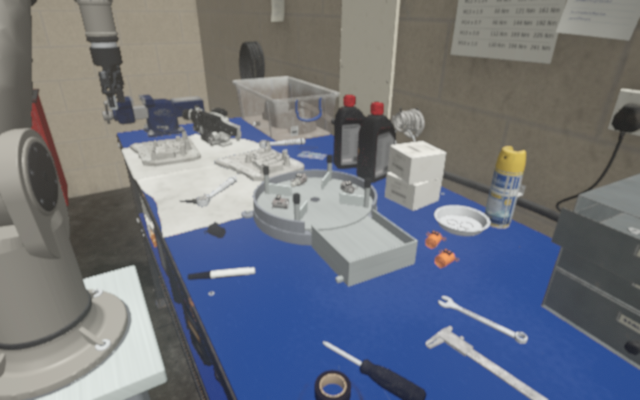

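The top view shows the turntable at (267,180) with the tray to its right. The three valves are at (272,139), (224,174) and (265,217), and the black post caps at (228,130), (310,135), (220,212) and (304,217). The side view shows the same scene obliquely. Next I'll enlarge the table to find the long valve.

```bash
python3 - <<'E'
from h import *
I=cv2.imread("pics/top0.png"); cv2.imwrite("pics/topc.png",cv2.resize(I[105:255,185:405],None,fx=3.6,fy=3.6,interpolation=cv2.INTER_CUBIC))
D=np.load("top0.npy");P=cloud("top",D)
# post caps: dark blobs above z .1
for n in("top","side"):
    I=cv2.imread(f"pics/{n}0.png");P=cloud(n,np.load(f"{n}0.npy"))
    ctr=onz("top",267,180,.04); r=np.hypot(P[...,0]-ctr[0],P[...,1]-ctr[1])
    print(n,ctr)
    for lo,hi,rr in((.1,.135,.17),(.056,.085,.135)):
        m=((P[...,2]>lo)&(P[...,2]<hi)&(r<rr)).astype(np.uint8)
        k,l,s,c=cv2.connectedComponentsWithStats(m)
        for i in range(1,k):
            if s[i,4]>3: print(lo,s[i],c[i].round(1),np.median(P[l==i],0).round(4),P[l==i][:,2].max().round(4))
    m=(r<.05);print("disc z",np.median(P[m][:,2]))
E
```

```text
top [0.60836645 0.16900321 0.04      ]
0.1 [224 125   9   9  63] [228.  129.2] [0.7098 0.2588 0.1182] 0.1237
0.1 [308 132   7   9  55] [311.1 136.1] [0.6987 0.0626 0.1198] 0.1248
0.1 [214 207   9   9  63] [218. 211.] [0.5137 0.2682 0.1188] 0.1245
0.1 [301 214   8   9  54] [304.2 218. ] [0.5032 0.073  0.1198] 0.1248
0.056 [230 133  21  26  82] [239.4 145.1] [0.6895 0.2392 0.0702] 0.0828
0.056 [264 134  18  16 175] [272.3 139.5] [0.7051 0.1586 0.0651] 0.0763
0.056 [289 144  21  18  87] [299.  152.3] [0.6758 0.0908 0.0691] 0.074
0.056 [215 163  19  25 231] [224.2 173.6] [0.6152 0.2711 0.0639] 0.0776
0.056 [223 195  24  21 100] [234.  204.5] [0.5391 0.243  0.0688] 0.0841
0.056 [285 198  16  20  61] [292.5 207.2] [0.5363 0.1029 0.07  ] 0.0736
0.056 [256 210  18  18 184] [264.4 219. ] [0.5058 0.168  0.0662] 0.0763
disc z 0.040653098154176615
side [0.60836645 0.16900321 0.04      ]
0.1 [327 154   6  10  51] [329.3 158. ] [0.711  0.2568 0.1138] 0.1238
0.1 [262 165   7  10  59] [265.3 169.3] [0.5131 0.2667 0.115 ] 0.1243
0.1 [364 177   7  11  70] [367.  182.1] [0.6984 0.0603 0.114 ] 0.1242
0.1 [292 192   8  12  79] [295.9 197.6] [0.5029 0.0696 0.1147] 0.124
0.056 [322 168   9  17  59] [325.5 177. ] [0.6857 0.2336 0.0689] 0.0839
0.056 [290 173  18  12 128] [298.7 178.5] [0.6149 0.268  0.0651] 0.0774
0.056 [267 179  24  14 158] [278.2 186.6] [0.5383 0.2445 0.0664] 0.0849
0.056 [340 181  17  11 118] [346.9 185.8] [0.7034 0.1518 0.0655] 0.0766
0.056 [339 192  25  10 165] [351.4 196.8] [0.6766 0.0915 0.0654] 0.0743
0.056 [271 194  18  12 140] [279.6 200.6] [0.5045 0.1657 0.0657] 0.0769
0.056 [300 200   7  16  61] [302.9 207.1] [0.5381 0.1022 0.0679] 0.0745
disc z 0.0434796938894376
```

View pics/topc.png

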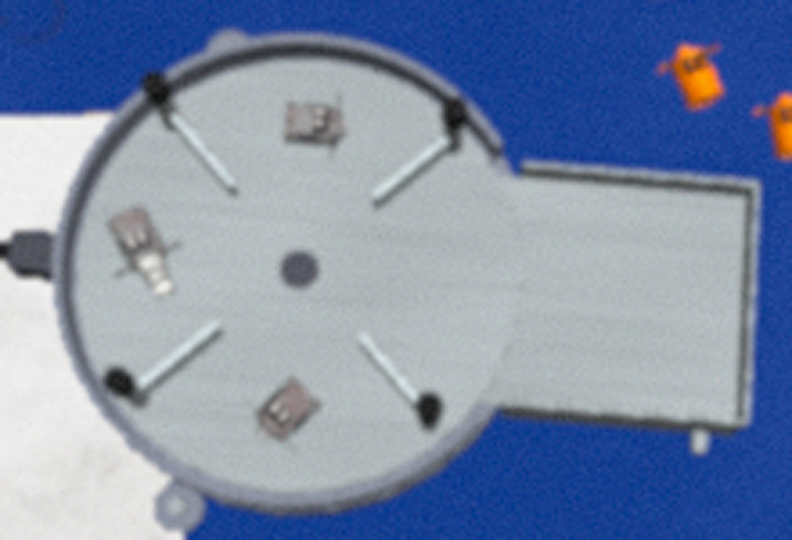

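The long valve, with its pale nose, is in the left bay (housing +y) at about (0.615, 0.27). It needs a half turn. The centre is about (0.606, 0.165) and the housing yaw about -3°. The posts measure 140 mm out with tops at 0.12, and the disc is at 0.041, all matching the text. I'll push post_1 clockwise with shut fingers, so I first move behind it.

Call:
{"op": "servo_tool", "data": {
  "motion": [
    [[0,0.42,-0.62,0,0.7],[0,0.42,-0.62,0,0.7],[0,0.42,-0.62,0,0.7],[0,0.42,-0.62,0,0.7],[0,0.42,-0.62,0,0.7],[0,0.42,-0.62,0,0.7],[0,0.42,-0.62,0,0.7],[0,0.42,-0.62,0,0.7],[0,0.42,-0.62,0,0.7],[0,0.42,-0.62,0,0.7],[0,0.42,-0.62,0,0.7],[0,0.42,-0.62,0,0.7],[0,0.42,-0.62,0,0.7],[0,0.42,-0.62,0,0.7],[0,0.42,-0.62,0,0.7],[0,0.42,-0.62,0,0.7],[0,0,0,0,0],[0,0,0,0,0]]
  ]
}}

```text
t: 1.9
eef_pos: [0.4868, 0.2414, 0.2282]
tool_rot: [-0.0, -0.485, 0.875, 0.0]
contact_force: [0.2, -0.0, -0.6]
gripper_width: 0.001
grasp_force: 0.0
```

Call:
{"op": "servo_tool", "data": {
  "motion": [
    [[0,0,0,-0.7,0],[0,0,0,-0.7,0],[0,0,0,-0.7,0],[0,0,0,-0.7,0],[0,0,0,0,0],[0,0,0,0,0]]
  ]
}}

```text
t: 2.5
eef_pos: [0.4861, 0.2431, 0.1167]
tool_rot: [-0.0, -0.487, 0.874, 0.0]
contact_force: [0.2, -0.1, 0.4]
gripper_width: 0.002
grasp_force: 0.0
```

```bash
python3 - <<'E'
from h import *
o=bot.get_obs();print(o["eef_pos"],o["contact_force"],o["q"].round(2))
c=np.array([.606,.165]);p=o["eef_pos"][:2].copy();a0=np.arctan2(*(p-c)[::-1])
for k in range(1,54):
    a=a0-.06*k; d=((c+.14*np.array([np.cos(a),np.sin(a)])-p)/.04).round(2); p=p+d*.04
    print(f"[0, {d[0]:g}, {d[1]:g}, 0, -0.5],",end=" " if k%18 else "\n\n")
print(p,np.degrees(a))
E
```

```text
[0.48609726 0.24307719 0.11669359] [ 0.2382571  -0.08320671  0.40196164] [-0.54  0.4  -0.04  1.97  0.02  0.77  1.99]
[0, 0.18, 0.13, 0, -0.5], [0, 0.13, 0.17, 0, -0.5], [0, 0.14, 0.15, 0, -0.5], [0, 0.15, 0.15, 0, -0.5], [0, 0.16, 0.14, 0, -0.5], [0, 0.17, 0.13, 0, -0.5], [0, 0.17, 0.12, 0, -0.5], [0, 0.18, 0.11, 0, -0.5], [0, 0.18, 0.09, 0, -0.5], [0, 0.2, 0.09, 0, -0.5], [0, 0.19, 0.08, 0, -0.5], [0, 0.2, 0.06, 0, -0.5], [0, 0.21, 0.05, 0, -0.5], [0, 0.2, 0.04, 0, -0.5], [0, 0.21, 0.02, 0, -0.5], [0, 0.21, 0.02, 0, -0.5], [0, 0.21, -0, 0, -0.5], [0, 0.21, -0.01, 0, -0.5],

[0, 0.21, -0.03, 0, -0.5], [0, 0.2, -0.04, 0, -0.5], [0, 0.21, -0.05, 0, -0.5], [0, 0.2, -0.06, 0, -0.5], [0, 0.2, -0.07, 0, -0.5], [0, 0.19, -0.08, 0, -0.5], [0, 0.19, -0.1, 0, -0.5], [0, 0.18, -0.11, 0, -0.5], [0, 0.17, -0.12, 0, -0.5], [0, 0.17, -0.12, 0, -0.5], [0, 0.15, -0.14, 0, -0.5], [0, 0.15, -0.15, 0, -0.5], [0, 0.14, -0.16, 0, -0.5], [0, 0.14, -0.16, 0, -0.5], [0, 0.12, -0.17, 0, -0.5], [0, 0.11, -0.18, 0, -0.5], [0, 0.1, -0.18, 0, -0.5], [0, 0.09, -0.19, 0, -0.5],

[0, 0.07, -0.2, 0, -0.5], [0, 0.07, -0.2, 0, -0.5], [0, 0.05, -0.2, 0, -0.5], [0, 0.04, -0.21, 0, -0.5], [0, 0.03, -0.21, 0, -0.5], [0, 0.01, -0.21, 0, -0.5], [0, 0.01, -0.21, 0, -0.5], [0, -0.01, -0.21, 0, -0.5], [0, -0.02, -0.21, 0, -0.5], [0, -0.04, -0.2, 0, -0.5], [0, -0.05, -0.21, 0, -0.5], [0, -0.06, -0.2, 0, -0.5], [0, -0.07, -0.2, 0, -0.5], [0, -0.08, -0.19, 0, -0.5], [0, -0.09, -0.19, 0, -0.5], [0, -0.11, -0.18, 0, -0.5], [0, -0.11, -0.17, 0, -0.5], [0.72049726 0.08427719] -35.271587406415
```

Call:
{"op": "servo_tool", "data": {
  "motion": [
    [[0,0.17,0.13,0,-0.5],[0,0.13,0.17,0,-0.5],[0,0.14,0.15,0,-0.5],[0,0.15,0.15,0,-0.5],[0,0.16,0.14,0,-0.5],[0,0.17,0.13,0,-0.5],[0,0.17,0.12,0,-0.5],[0,0.18,0.11,0,-0.5],[0,0.18,0.09,0,-0.5],[0,0.2,0.09,0,-0.5],[0,0.19,0.08,0,-0.5],[0,0.2,0.06,0,-0.5],[0,0.21,0.05,0,-0.5],[0,0.2,0.04,0,-0.5],[0,0.21,0.02,0,-0.5],[0,0.21,0.02,0,-0.5],[0,0.21,0,0,-0.5],[0,0.21,-0.01,0,-0.5]]
  ]
}}

```text
t: 4.3
eef_pos: [0.6192, 0.3053, 0.119]
tool_rot: [0.001, 0.033, 0.999, 0.001]
contact_force: [0.1, -1.1, -0.4]
gripper_width: -0.002
grasp_force: 0.0
```

```bash
cat >> h.py <<'E'
def table(n="top"):
    I,D=bot.read_camera(n);P=cloud(n,D);r=np.hypot(P[...,0]-.606,P[...,1]-.165)
    for lo,hi,rr in((.106,.128,.16),(.054,.085,.135)):
        m=((P[...,2]>lo)&(P[...,2]<hi)&(r<rr)).astype(np.uint8)
        k,l,s,c=cv2.connectedComponentsWithStats(m)
        for i in range(1,k):
            if s[i,4]>20:
                q=np.median(P[l==i],0);print(lo,s[i,4],c[i].round(0),q.round(3),np.degrees(np.arctan2(q[1]-.165,q[0]-.606)).round(1))
    return I,P
E
python3 -c "
from h import *
table()"
```

```text
0.106 56 [228. 129.] [0.711 0.259 0.119] 41.9
0.106 50 [311. 136.] [0.699 0.063 0.12 ] -47.6
0.106 57 [218. 211.] [0.514 0.268 0.12 ] 131.7
0.106 51 [304. 218.] [0.503 0.073 0.121] -138.2
0.054 179 [272. 140.] [0.705 0.158 0.066] -3.8
0.054 67 [241. 148.] [0.682 0.234 0.07 ] 42.1
0.054 93 [299. 152.] [0.676 0.091 0.069] -46.7
0.054 229 [224. 174.] [0.615 0.27  0.064] 85.2
0.054 104 [234. 204.] [0.54  0.242 0.069] 130.8
0.054 62 [293. 208.] [0.536 0.101 0.07 ] -137.6
0.054 190 [264. 219.] [0.506 0.168 0.066] 178.3
```

```bash
python3 -c "
from h import *
for i in range(2):
  I,D=bot.read_camera('top'); print(bot.get_obs()['t'],bot.get_obs()['eef_pos'])
cv2.imwrite('pics/top1.png',I[:,:,::-1])"
```

```text
4.4 [0.61987991 0.30468308 0.11872937]
4.45 [0.61906892 0.30461579 0.11829452]
```

View pics/top1.png

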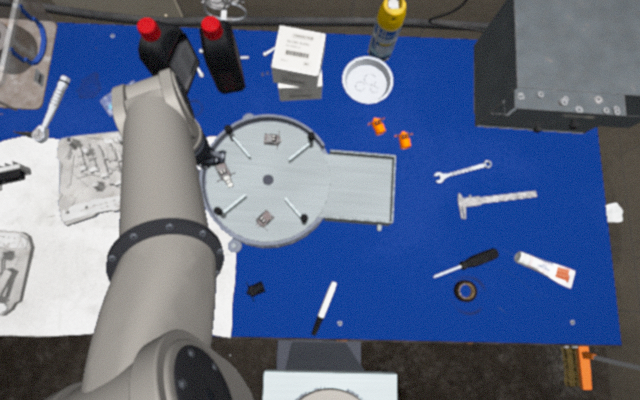

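The top view shows the table unmoved, with the gripper now near (210,158). It passed post_1 without carrying it along, so I'll check the fingertips in the side view.

```bash
python3 -c "
from h import *
p=bot.get_obs()['eef_pos']
print([np.round(proj(n,p-[0,0,d]),0) for n in('side','top') for d in (0,.022)])
I,D=bot.read_camera('side'); I=I[:,:,::-1]
cv2.imwrite('pics/side1.png',cv2.resize(I[90:270,220:440],None,fx=3.3,fy=3.3,interpolation=cv2.INTER_CUBIC))"
```

```text
[array([294., 157.]), array([294., 164.]), array([205., 166.]), array([208., 168.])]
```

View pics/side1.png

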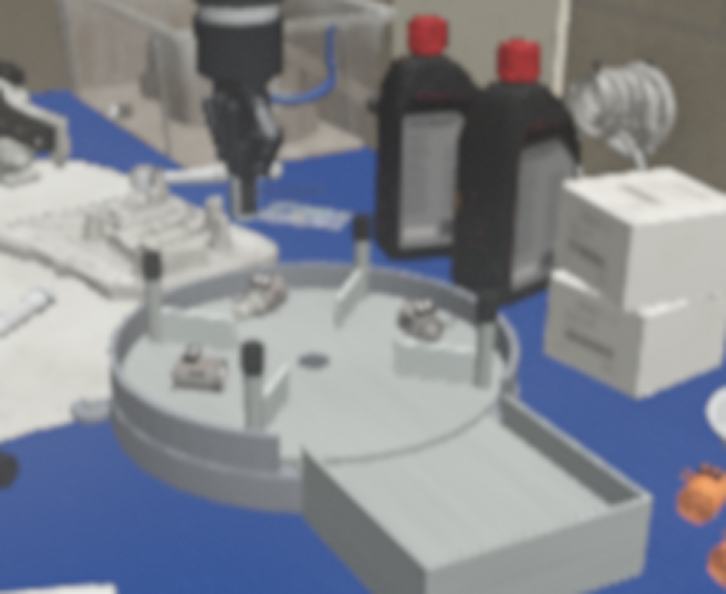

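The side view shows the shut fingertips at crop (245,215), full-image (294,155), higher than they should be if the arm stands where it says. Next I'll measure the fingertips in 3D.

```bash
python3 -c "
from h import *
p=bot.get_obs()['eef_pos'];print(p,bot.get_obs()['tool_rot'])
for n in('side','top'):
  I,D=bot.read_camera(n);P=cloud(n,D);D0=np.load(n+'0.npy')
  m=(np.hypot(P[...,0]-p[0],P[...,1]-p[1])<.09)&(P[...,2]<.24)&(abs(D-D0)>.02)&(D>0)
  Q=P[m];print(n,len(Q))
  for lo in np.arange(.08,.24,.01):
    q=Q[(Q[:,2]>=lo)&(Q[:,2]<lo+.01)]
    if len(q)>2: print(lo.round(2),len(q),np.median(q,0).round(3),q.min(0).round(3),q.max(0).round(3))
"
```

```text
[0.61847447 0.30455216 0.11787781] [5.38747661e-04 3.14032992e-02 9.99506391e-01 7.18317043e-04]
side 622
0.12 12 [0.613 0.3   0.127] [0.607 0.295 0.124] [0.627 0.31  0.129]
0.13 28 [0.612 0.296 0.135] [0.606 0.29  0.131] [0.624 0.312 0.14 ]
0.14 31 [0.611 0.295 0.145] [0.606 0.289 0.14 ] [0.624 0.311 0.149]
0.15 31 [0.612 0.294 0.155] [0.606 0.289 0.15 ] [0.624 0.312 0.16 ]
0.16 21 [0.608 0.293 0.164] [0.606 0.277 0.161] [0.63  0.315 0.17 ]
0.17 58 [0.608 0.283 0.175] [0.603 0.266 0.17 ] [0.628 0.343 0.18 ]
0.18 52 [0.608 0.285 0.186] [0.602 0.258 0.18 ] [0.626 0.348 0.19 ]
0.19 72 [0.606 0.291 0.195] [0.599 0.253 0.19 ] [0.627 0.359 0.2  ]
0.2 77 [0.608 0.282 0.206] [0.599 0.244 0.2  ] [0.627 0.364 0.21 ]
0.21 96 [0.608 0.276 0.215] [0.597 0.242 0.21 ] [0.635 0.362 0.22 ]
0.22 69 [0.606 0.282 0.226] [0.597 0.25  0.22 ] [0.625 0.337 0.23 ]
0.23 72 [0.607 0.281 0.235] [0.597 0.262 0.23 ] [0.625 0.34  0.24 ]
top 351
0.12 6 [0.606 0.304 0.126] [0.606 0.297 0.123] [0.61  0.31  0.129]
0.13 15 [0.607 0.298 0.135] [0.605 0.289 0.13 ] [0.612 0.315 0.138]
0.14 12 [0.608 0.296 0.145] [0.606 0.289 0.141] [0.612 0.307 0.149]
0.15 5 [0.606 0.304 0.155] [0.605 0.3   0.152] [0.607 0.308 0.159]
0.16 15 [0.605 0.293 0.165] [0.602 0.273 0.16 ] [0.609 0.31  0.17 ]
0.17 41 [0.609 0.28  0.176] [0.602 0.264 0.171] [0.618 0.307 0.179]
0.18 20 [0.603 0.273 0.185] [0.599 0.256 0.18 ] [0.613 0.29  0.19 ]
0.19 24 [0.602 0.268 0.194] [0.599 0.25  0.19 ] [0.611 0.297 0.198]
0.2 51 [0.606 0.258 0.207] [0.599 0.241 0.2  ] [0.626 0.295 0.21 ]
0.21 86 [0.611 0.249 0.214] [0.597 0.242 0.21 ] [0.626 0.285 0.22 ]
0.22 34 [0.613 0.262 0.224] [0.596 0.254 0.22 ] [0.619 0.286 0.229]
0.23 36 [0.609 0.265 0.233] [0.603 0.261 0.23 ] [0.624 0.274 0.239]
```

By camera the shut fingertips are really at z ≈ 0.124, about 28 mm higher than the reported pose implies, while x and y agree. So they passed over the post and nothing was touched. I'll trust the camera, lower here and push post_0 instead.

Call:
{"op": "servo_tool", "data": {
  "motion": [
    [[0,0,0,-0.4,0],[0,0,0,-0.35,0],[0,0,0,0,0],[0,0,0,0,0]]
  ]
}}

```text
t: 5.0
eef_pos: [0.6177, 0.3033, 0.0853]
tool_rot: [-0.001, 0.032, 0.999, -0.001]
contact_force: [0.1, -0.1, 0.4]
gripper_width: -0.003
grasp_force: 0.0
```

```bash
cat >> h.py <<'E'
def tip():
    p=bot.get_obs()['eef_pos']
    I,D=bot.read_camera('side');P=cloud('side',D);D0=np.load('side0.npy')
    Q=P[(np.hypot(P[...,0]-p[0],P[...,1]-p[1])<.03)&(P[...,2]<.2)&(D0-D>.02)&(D>0)]
    z=Q[:,2];q=Q[z<z.min()+.03];print("eef",p.round(4),"tip z",np.sort(z)[:6].round(4),"n",len(Q),q.min(0).round(3),q.max(0).round(3))
E
python3 - <<'E'
from h import *
tip();o=bot.get_obs();print(o["contact_force"])
c=np.array([.606,.165]);p=o["eef_pos"][:2].copy();a0=np.arctan2(*(p-c)[::-1]);print(np.degrees(a0))
for k in range(1,61):
    a=a0-.06*k; d=((c+.14*np.array([np.cos(a),np.sin(a)])-p)/.04).round(2)+0; p=p+d*.04
    print(f"[0, {d[0]:g}, {d[1]:g}, 0, -0.5],",end=" " if k%20 else f"{p} {np.degrees(a)}\n")
E
```

```text
eef [0.6177 0.3033 0.0853] tip z [0.0916 0.0921 0.0922 0.0928 0.0934 0.0934] n 307 [0.605 0.288 0.092] [0.626 0.315 0.121]
[-0.60264848 -0.02617701  0.58322901]
84.94948787536919
[0, 0.21, 0, 0, -0.5], [0, 0.21, -0.04, 0, -0.5], [0, 0.2, -0.05, 0, -0.5], [0, 0.2, -0.06, 0, -0.5], [0, 0.2, -0.07, 0, -0.5], [0, 0.19, -0.09, 0, -0.5], [0, 0.19, -0.1, 0, -0.5], [0, 0.18, -0.1, 0, -0.5], [0, 0.17, -0.12, 0, -0.5], [0, 0.17, -0.13, 0, -0.5], [0, 0.15, -0.14, 0, -0.5], [0, 0.15, -0.15, 0, -0.5], [0, 0.14, -0.15, 0, -0.5], [0, 0.14, -0.17, 0, -0.5], [0, 0.12, -0.17, 0, -0.5], [0, 0.11, -0.18, 0, -0.5], [0, 0.1, -0.18, 0, -0.5], [0, 0.08, -0.19, 0, -0.5], [0, 0.08, -0.2, 0, -0.5], [0, 0.07, -0.2, 0, -0.5],[0.74064421 0.20394509] 16.194552459670398
[0, 0.05, -0.2, 0, -0.5], [0, 0.04, -0.21, 0, -0.5], [0, 0.03, -0.2, 0, -0.5], [0, 0.01, -0.21, 0, -0.5], [0, 0, -0.21, 0, -0.5], [0, -0.01, -0.21, 0, -0.5], [0, -0.02, -0.21, 0, -0.5], [0, -0.03, -0.21, 0, -0.5], [0, -0.05, -0.2, 0, -0.5], [0, -0.06, -0.21, 0, -0.5], [0, -0.07, -0.19, 0, -0.5], [0, -0.09, -0.2, 0, -0.5], [0, -0.09, -0.18, 0, -0.5], [0, -0.11, -0.18, 0, -0.5], [0, -0.11, -0.18, 0, -0.5], [0, -0.13, -0.17, 0, -0.5], [0, -0.14, -0.16, 0, -0.5], [0, -0.14, -0.15, 0, -0.5], [0, -0.16, -0.14, 0, -0.5], [0, -0.16, -0.13, 0, -0.5],[0.69104421 0.05394509] -52.560382956028384
[0, -0.17, -0.13, 0, -0.5], [0, -0.18, -0.11, 0, -0.5], [0, -0.18, -0.1, 0, -0.5], [0, -0.19, -0.09, 0, -0.5], [0, -0.19, -0.08, 0, -0.5], [0, -0.2, -0.06, 0, -0.5], [0, -0.21, -0.06, 0, -0.5], [0, -0.2, -0.04, 0, -0.5], [0, -0.21, -0.03, 0, -0.5], [0, -0.21, -0.02, 0, -0.5], [0, -0.21, 0, 0, -0.5], [0, -0.21, 0, 0, -0.5], [0, -0.21, 0.02, 0, -0.5], [0, -0.21, 0.04, 0, -0.5], [0, -0.2, 0.04, 0, -0.5], [0, -0.2, 0.06, 0, -0.5], [0, -0.2, 0.07, 0, -0.5], [0, -0.19, 0.08, 0, -0.5], [0, -0.19, 0.09, 0, -0.5], [0, -0.19, 0.11, 0, -0.5],[0.53304421 0.04554509] -121.31531837172714
```

Call:
{"op": "servo_tool", "data": {
  "motion": [
    [[0,0.21,0,0,-0.5],[0,0.21,-0.04,0,-0.5],[0,0.2,-0.05,0,-0.5],[0,0.2,-0.06,0,-0.5],[0,0.2,-0.07,0,-0.5],[0,0.19,-0.09,0,-0.5],[0,0.19,-0.1,0,-0.5],[0,0.18,-0.1,0,-0.5],[0,0.17,-0.12,0,-0.5],[0,0.17,-0.13,0,-0.5],[0,0.15,-0.14,0,-0.5],[0,0.15,-0.15,0,-0.5],[0,0.14,-0.15,0,-0.5],[0,0.14,-0.17,0,-0.5],[0,0.12,-0.17,0,-0.5],[0,0.11,-0.18,0,-0.5],[0,0.1,-0.18,0,-0.5],[0,0.08,-0.19,0,-0.5],[0,0.08,-0.2,0,-0.5],[0,0.07,-0.2,0,-0.5]]
  ]
}}

```text
t: 7.05
eef_pos: [0.7404, 0.2058, 0.087]
tool_rot: [-0.001, 0.591, 0.806, 0.001]
contact_force: [-2.7, 1.2, 0.9]
gripper_width: 0.0
grasp_force: 1.4
```

```bash
python3 -c "
from h import *
table()"
```

```text
0.106 48 [261. 117.] [0.744 0.183 0.12 ] 7.5
0.106 51 [325. 167.] [0.625 0.028 0.12 ] -82.0
0.106 52 [271. 232.] [0.469 0.147 0.12 ] -172.4
0.054 61 [264. 139.] [0.705 0.179 0.07 ] 8.1
0.054 181 [294. 148.] [0.685 0.103 0.066] -38.0
0.054 99 [309. 174.] [0.621 0.065 0.069] -81.2
0.054 161 [242. 211.] [0.522 0.222 0.066] 145.8
0.054 59 [271. 216.] [0.512 0.152 0.07 ] -172.3
```

Now the post is being carried, with about a 9° lag as expected. Continue.

Call:
{"op": "servo_tool", "data": {
  "motion": [
    [[0,0.05,-0.2,0,-0.5],[0,0.04,-0.21,0,-0.5],[0,0.03,-0.2,0,-0.5],[0,0.01,-0.21,0,-0.5],[0,0,-0.21,0,-0.5],[0,-0.01,-0.21,0,-0.5],[0,-0.02,-0.21,0,-0.5],[0,-0.03,-0.21,0,-0.5],[0,-0.05,-0.2,0,-0.5],[0,-0.06,-0.21,0,-0.5],[0,-0.07,-0.19,0,-0.5],[0,-0.09,-0.2,0,-0.5],[0,-0.09,-0.18,0,-0.5],[0,-0.11,-0.18,0,-0.5],[0,-0.11,-0.18,0,-0.5],[0,-0.13,-0.17,0,-0.5],[0,-0.14,-0.16,0,-0.5],[0,-0.14,-0.15,0,-0.5],[0,-0.16,-0.14,0,-0.5],[0,-0.16,-0.13,0,-0.5]]
  ]
}}

```text
t: 9.1
eef_pos: [0.6919, 0.0555, 0.0871]
tool_rot: [-0.0, 0.943, 0.332, 0.001]
contact_force: [1.8, 3.1, 0.0]
gripper_width: -0.004
grasp_force: 1.5
```

```bash
python3 -c "
from h import *
table();tip()"
```

```text
0.106 55 [241. 121.] [0.73  0.231 0.12 ] 27.9
0.106 67 [318. 147.] [0.672 0.043 0.119] -61.3
0.106 56 [291. 226.] [0.484 0.102 0.12 ] -152.6
0.054 56 [311. 158.] [0.662 0.061 0.069] -61.6
0.054 183 [306. 192.] [0.575 0.07  0.066] -108.1
0.054 47 [285. 213.] [0.521 0.119 0.071] -151.8
eef [0.6907 0.054  0.0869] tip z [0.052  0.053  0.0534 0.0537 0.0537 0.0542] n 804 [0.661 0.035 0.052] [0.679 0.062 0.081]
```

Call:
{"op": "servo_tool", "data": {
  "motion": [
    [[0,-0.17,-0.13,0,-0.5],[0,-0.18,-0.11,0,-0.5],[0,-0.18,-0.1,0,-0.5],[0,-0.19,-0.09,0,-0.5],[0,-0.19,-0.08,0,-0.5],[0,-0.2,-0.06,0,-0.5],[0,-0.21,-0.06,0,-0.5],[0,-0.2,-0.04,0,-0.5],[0,-0.21,-0.03,0,-0.5],[0,-0.21,-0.02,0,-0.5],[0,-0.21,0,0,-0.5],[0,-0.21,0,0,-0.5],[0,-0.21,0.02,0,-0.5],[0,-0.21,0.04,0,-0.5],[0,-0.2,0.04,0,-0.5],[0,-0.2,0.06,0,-0.5],[0,-0.2,0.07,0,-0.5],[0,-0.19,0.08,0,-0.5],[0,-0.19,0.09,0,-0.5],[0,-0.19,0.11,0,-0.5]]
  ]
}}

```text
t: 11.2
eef_pos: [0.5334, 0.0459, 0.0868]
tool_rot: [-0.0, 0.966, -0.258, 0.0]
contact_force: [0.0, 0.0, 0.2]
gripper_width: -0.002
grasp_force: 0.0
```

```bash
python3 -c "
from h import *
table();print(bot.get_obs()['q'].round(2))"
```

```text
0.106 54 [227. 129.] [0.709 0.26  0.12 ] 42.8
0.106 34 [310. 134.] [0.704 0.065 0.12 ] -45.5
0.106 57 [218. 211.] [0.513 0.268 0.12 ] 132.2
0.054 173 [270. 139.] [0.706 0.164 0.066] -0.6
0.054 66 [241. 148.] [0.68  0.234 0.069] 42.9
0.054 103 [235. 205.] [0.538 0.241 0.068] 131.9
[-1.    0.78  1.15  2.06 -0.91  0.94 -1.44]
```

Call:
{"op": "servo_tool", "data": {
  "motion": [
    [[0,0,0,0.7,0],[0,0,0,0.8,0.3],[0,0,0,0.8,0.7],[0,0.3,0.5,0.3,0.8],[0,0.3,0.6,0,0.8],[0,0.3,0.6,0,0.8],[0,0.3,0.6,0,0.8],[0,0.3,0.6,0,0.8],[0,0.3,0.6,0,0.8],[0,0,0.5,0,0.8],[0,0,0.4,0,0.8],[0,0,0,0,0.8],[0,0,0,0,0.8],[0,0,0,0,0.8],[0,0,0,0,0.8],[0,0,0,0,0.8],[0,0,0,0,0.8],[0,0,0,0,0.8],[0,0,0,0,0.8]]
  ]
}}

```text
t: 13.15
eef_pos: [0.6058, 0.2217, 0.1909]
tool_rot: [0.0, 0.842, 0.54, 0.0]
contact_force: [-0.4, -0.1, 0.5]
gripper_width: -0.005
grasp_force: 0.0
```

```bash
python3 -c "
from h import *
I,P=table();print(bot.get_obs()['q'].round(2))
I=I[:,:,::-1];J,_=table('side');J=J[:,:,::-1]
r=lambda A:cv2.resize(A,(396,396),interpolation=cv2.INTER_CUBIC)
cv2.imwrite('pics/c2.png',np.hstack([r(I[120:240,240:360]),r(J[130:270,260:400])]))"
```

```text
0.106 56 [310. 135.] [0.701 0.064 0.119] -46.8
0.106 57 [218. 211.] [0.513 0.267 0.119] 132.3
0.106 52 [305. 217.] [0.505 0.071 0.12 ] -137.1
0.054 166 [270. 139.] [0.707 0.164 0.065] -0.5
0.054 97 [299. 152.] [0.677 0.091 0.068] -46.3
0.054 24 [247. 154.] [0.664 0.218 0.07 ] 42.3
0.054 224 [310. 182.] [0.599 0.061 0.064] -93.7
0.054 100 [235. 205.] [0.538 0.241 0.069] 131.6
0.054 63 [293. 207.] [0.536 0.101 0.07 ] -137.4
0.054 186 [263. 219.] [0.506 0.171 0.066] 176.4
[-1.02  0.59  0.84  1.71 -0.5   1.06 -0.44]
0.106 42 [328. 157.] [0.709 0.259 0.116] 42.3
0.106 53 [265. 169.] [0.511 0.266 0.117] 133.2
0.106 56 [367. 181.] [0.7   0.062 0.117] -47.7
0.106 67 [297. 197.] [0.504 0.068 0.117] -136.6
0.054 58 [324. 179.] [0.674 0.226 0.066] 42.0
0.054 166 [279. 187.] [0.539 0.242 0.065] 131.0
0.054 124 [346. 185.] [0.707 0.161 0.065] -2.4
0.054 185 [352. 197.] [0.679 0.092 0.065] -45.0
0.054 141 [279. 201.] [0.503 0.166 0.065] 179.4
0.054 77 [303. 208.] [0.536 0.099 0.066] -136.7
0.054 175 [334. 210.] [0.596 0.054 0.065] -95.2
```

View pics/c2.png

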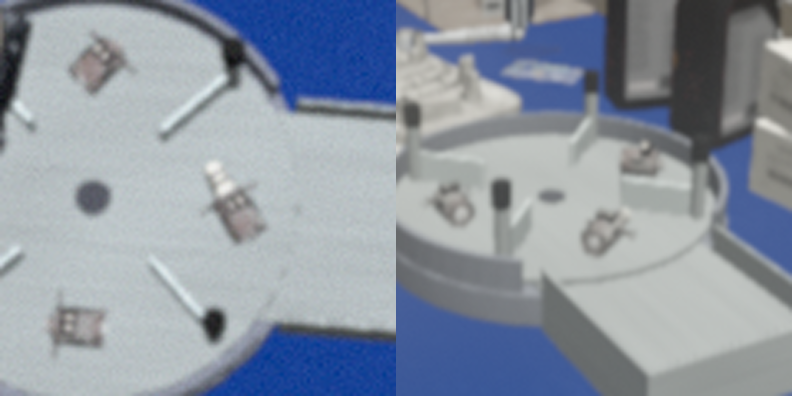

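Clicked in: posts are back at 42°, 132°, -137° and -47°, with the long valve facing the tray. In the top crop its nose end is at (213,160) and its body end at (250,240), centred near (0.598, 0.059). The shorts are undisturbed in the other bays. I'll push with fingers slightly spread, from the clear middle outward.

Call:
{"op": "servo_tool", "data": {
  "motion": [
    [[0.4,0,-0.53,-0.44,0.8],[0.4,-0.1,-0.53,-0.44,0.8],[0.4,0,-0.53,-0.44,0.8],[0.4,0,-0.53,-0.44,0.8],[0.4,0,0,0,0],[0.4,0,0,0,0]]
  ]
}}

```text
t: 13.85
eef_pos: [0.6015, 0.1367, 0.1203]
tool_rot: [-0.0, 0.727, 0.687, 0.0]
contact_force: [-0.1, 0.7, -0.2]
gripper_width: 0.4
grasp_force: 0.0
```

```bash
cat >> h.py <<'E'
def fing():
    for n in('side','top'):
        p=bot.get_obs()['eef_pos'];I,D=bot.read_camera(n);P=cloud(n,D);D0=np.load(n+'0.npy')
        Q=P[(abs(P[...,0]-p[0])<.06)&(abs(P[...,1]-p[1])<.03)&(P[...,2]<p[2]+.05)&(P[...,2]>p[2]-.03)&(D0-D>.02)&(D>0)]
        print(n,p.round(4),len(Q))
        for s in(-1,1):
            q=Q[(Q[:,0]-p[0])*s>0]
            if len(q):print(s,np.sort(q[:,2])[:5].round(3),q.min(0).round(3),q.max(0).round(3))
E
python3 -c "
from h import *
fing()
for u,v in((304.5,169),(315.8,193),(303,183)):print(onz('top',u,v,.058).round(4))"
```

```text
side [0.6015 0.1367 0.1203] 232
-1 [0.127 0.128 0.13  0.131 0.131] [0.566 0.124 0.127] [0.586 0.146 0.17 ]
1 [0.127 0.128 0.128 0.129 0.129] [0.616 0.123 0.127] [0.631 0.15  0.17 ]
top [0.6019 0.1378 0.1207] 8
-1 [0.126 0.128 0.139 0.147 0.152] [0.556 0.127 0.126] [0.577 0.131 0.17 ]
[0.635 0.076 0.058]
[0.5751 0.0464 0.058 ]
[0.5993 0.0786 0.058 ]
```

Call:
{"op": "servo_tool", "data": {
  "motion": [
    [[0.35,0.1,0,-0.66,0],[0.35,0,0,-0.66,0],[0.35,0,0,-0.66,0],[0.35,0,0,0,0],[0.35,0,0,0,0]]
  ]
}}

```text
t: 14.45
eef_pos: [0.6055, 0.1378, 0.0416]
tool_rot: [0.0, 0.726, 0.688, 0.0]
contact_force: [0.9, 0.1, 0.5]
gripper_width: 0.348
grasp_force: 0.0
```

```bash
python3 -c "
from h import *
fing()"
```

```text
side [0.6055 0.1378 0.0416] 211
-1 [0.052 0.053 0.054 0.055 0.055] [0.559 0.119 0.052] [0.589 0.149 0.091]
1 [0.051 0.052 0.053 0.054 0.054] [0.617 0.117 0.051] [0.66  0.15  0.091]
top [0.6058 0.1377 0.0421] 5
-1 [0.071 0.073 0.078 0.087 0.091] [0.55  0.111 0.071] [0.576 0.131 0.091]
```

Call:
{"op": "servo_tool", "data": {
  "motion": [
    [[0.35,-0.01,-0.2,0,0],[0.35,-0.01,-0.2,0,0],[0.35,-0.01,-0.2,0,0],[0.35,-0.01,-0.15,0,0],[0.35,-0.01,-0.15,0,0],[0.35,-0.01,-0.15,0,0],[0.35,-0.01,-0.15,0,0],[0.35,-0.01,-0.15,0,0],[0.35,-0.01,-0.15,0,0],[0.35,-0.01,-0.15,0,0],[0.35,-0.01,-0.15,0,0],[0.35,-0.01,-0.15,0,0],[0.35,-0.01,-0.15,0,0],[0.35,-0.01,-0.15,0,0],[0.35,0,0,0,0]]
  ]
}}

```text
t: 16.05
eef_pos: [0.5995, 0.0454, 0.041]
tool_rot: [0.0, 0.727, 0.687, -0.0]
contact_force: [-0.8, 0.4, 0.2]
gripper_width: 0.349
grasp_force: 0.0
```

```bash
python3 -c "
from h import *
I,P=table();I=I[:,:,::-1];J,_=bot.read_camera('side');J=J[:,:,::-1]
r=lambda A:cv2.resize(A,(396,396),interpolation=cv2.INTER_CUBIC)
cv2.imwrite('pics/c3.png',np.hstack([r(I[120:240,270:390]),r(J[150:270,290:410])]))"
```

```text
0.106 56 [228. 129.] [0.71  0.259 0.119] 42.1
0.106 53 [218. 211.] [0.513 0.269 0.119] 131.8
0.054 170 [270. 139.] [0.707 0.164 0.066] -0.8
0.054 69 [242. 148.] [0.68  0.231 0.069] 42.0
0.054 103 [234. 204.] [0.539 0.241 0.068] 131.2
```

View pics/c3.png

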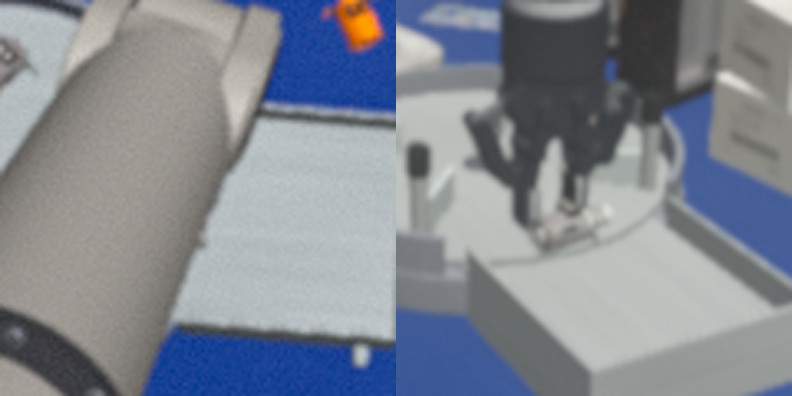

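The arm hides the valve from above. The side crop shows it lying square against both fingers at (575,225), just before the tray step. Continue into the tray.

Call:
{"op": "servo_tool", "data": {
  "motion": [
    [[0.35,-0.01,-0.15,0,0],[0.35,-0.01,-0.15,0,0],[0.35,-0.01,-0.15,0,0],[0.35,-0.01,-0.15,0,0],[0.35,-0.01,-0.15,0,0],[0.35,-0.01,-0.15,0,0],[0.35,-0.01,-0.15,0,0],[0.35,-0.01,-0.15,0,0],[0.35,-0.01,-0.15,0,0],[0.35,-0.01,-0.15,0,0],[0.35,-0.01,-0.15,0,0],[0.35,-0.01,-0.15,0,0],[0.35,-0.01,-0.15,0,0],[0.35,-0.01,-0.15,0,0],[0.35,0,0,0,0]]
  ]
}}

```text
t: 17.65
eef_pos: [0.5938, -0.0386, 0.041]
tool_rot: [0.0, 0.726, 0.687, -0.0]
contact_force: [-0.1, 1.2, -0.5]
gripper_width: 0.349
grasp_force: 0.1
```

Call:
{"op": "servo_tool", "data": {
  "motion": [
    [[0.35,0,0.15,0,0],[0.35,0,0.2,0,0],[0.35,0,0.1,0.5,0],[0.35,0,0,0.9,0],[0.35,0,0,0.9,0],[0.35,0,0,0.9,0],[0.35,0,0,0.9,0],[0.35,0,0.9,0,0],[0.35,0,0.9,0,0],[0.35,0,0.9,0,0],[0.35,0,0.9,0,0],[0.35,0,0.9,0,0],[0.35,0,0.9,0,0],[0.35,0,0.9,0,0],[0.35,0,0.9,0,0],[0.35,0,0,0,0],[0.35,0,0,0,0]]
  ]
}}

```text
t: 19.35
eef_pos: [0.593, 0.2711, 0.2044]
tool_rot: [-0.0, 0.725, 0.689, -0.0]
contact_force: [0.1, -1.0, -0.7]
gripper_width: 0.354
grasp_force: 0.0
```

```bash
python3 -c "
from h import *
I,P=table()
m=((P[...,2]>.05)&(P[...,2]<.09)&(abs(P[...,0]-.594)<.07)&(abs(P[...,1]+.06)<.07)).astype(np.uint8)
print('tray',[(P[l==i].min(0).round(3),P[l==i].max(0).round(3)) for k,l,s,c in [cv2.connectedComponentsWithStats(m)] for i in range(1,k) if s[i,4]>20])
print(onz('top',330,188,.034))
I=I[:,:,::-1];J,_=bot.read_camera('side');J=J[:,:,::-1]
r=lambda A:cv2.resize(A,(396,396),interpolation=cv2.INTER_CUBIC)
cv2.imwrite('pics/c4.png',np.hstack([r(I[100:260,250:410]),r(J[130:290,270:430])]))"
```

```text
0.106 58 [228. 129.] [0.71  0.259 0.119] 42.1
0.106 52 [311. 136.] [0.7   0.063 0.12 ] -47.3
0.106 57 [218. 211.] [0.513 0.268 0.12 ] 131.9
0.106 52 [304. 218.] [0.504 0.073 0.12 ] -138.1
0.054 174 [271. 139.] [0.707 0.163 0.066] -1.2
0.054 67 [242. 148.] [0.681 0.232 0.07 ] 42.0
0.054 93 [299. 152.] [0.676 0.091 0.069] -46.6
0.054 102 [234. 204.] [0.539 0.242 0.069] 131.0
0.054 65 [293. 207.] [0.537 0.101 0.07 ] -137.2
0.054 192 [263. 219.] [0.506 0.173 0.065] 175.6
tray [(array([ 0.568, -0.073,  0.05 ]), array([ 0.631, -0.048,  0.069]))]
[0.59420517 0.01040228 0.034     ]
```

View pics/c4.png

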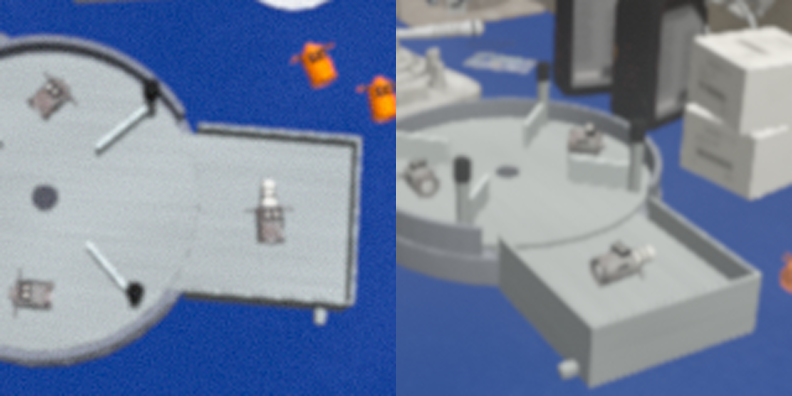

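The long valve lies wholly in the tray at (268,210) in the top crop, with its top at 0.069. The table is clicked in with the empty bay facing the tray, both short valves are in their bays, and the arm is clear.

```bash
python3 -c "
from station import bot
print(bot.hand_in())"
```

```text
the job is handed in; nothing more can be done
None
```

I turned the table half round until the long valve's bay clicked in facing the tray and slid the valve wholly into the tray; both short valves are still in their bays, the empty bay faces the tray, and the job is handed in at about 19.5 s.

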